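Close a filter cassette holder squarely

TASK

Close the filter cassette holder: screw its end plate down until both seal strips under it bear on the cassette, turning the two T-knobs clockwise alternately, never more than about a quarter turn at a time on one side, so that the plate stays square and does not cock on its screws. You will feel each knob stiffen when its seal meets the cassette; then nip both knobs up evenly about another eighth of a turn, so that both seals are firmly squeezed but not crushed, and let go, leaving the things around it alone.

Things in the scene. Friction and masses are not known exactly. Their poses are not given: they have to be found in the camera images.
- holder: Filter holder, fixed: steel manifold block 94 x 214 mm, top 42 mm above the bench; on it a white cassette 66 x 120 mm under a steel end plate drawn down by two T-knob screws. The cassette's top is 66.5 to 69.5 mm above the bench: packs differ and it is not measured. Origin on the bench under the middle, x to the rear (away from the robot at yaw 0), y left along the line of the screws, z up.
- knob_l_grip (a point): Grip point of the left T-knob (seen from the robot), at the centre of its bar: a black bar 60 mm long, 14 mm thick and 22 mm tall on a steel shank 14 mm thick; the bar's underside is 16.5 mm, its top 38.5 mm above the end plate's top face. x axis: along the bar, z: up along the screw. It sinks with the plate as it is turned. 85 mm from the holder's middle on its +y side.
- knob_r_grip (a point): Grip point of the right T-knob (seen from the robot), at the centre of its bar: a black bar 60 mm long, 14 mm thick and 22 mm tall on a steel shank 14 mm thick; the bar's underside is 16.5 mm, its top 38.5 mm above the end plate's top face. x axis: along the bar, z: up along the screw. It sinks with the plate as it is turned. 85 mm from the holder's middle on its -y side.
- knob_l (a joint): Angle of the left knob, rad, growing clockwise seen from above; 3.95 to 4.75 at the start, stop at 14. Each rad lowers that end of the end plate by 1.27 mm (8 mm a turn). Turning free takes about 0.2 N m of friction (as much backwards); once the seals bear, the clamp load adds about 0.16 N m per rad when both are tightened: 0.32 N m at an eighth of a turn. Stays where it is left.
- knob_r (a joint): Angle of the right knob, rad, growing clockwise seen from above; 3.95 to 4.75 at the start, stop at 14. Each rad lowers that end of the end plate by 1.27 mm (8 mm a turn). Turning free takes about 0.2 N m of friction (as much backwards); once the seals bear, the clamp load adds about 0.16 N m per rad when both are tightened: 0.32 N m at an eighth of a turn. Stays where it is left.
- plate: Steel end plate 88 x 206 x 18 mm, hung on the two captive screws 170 mm apart; origin at the centre of its underside. Each end's underside is 82 mm above the bench with its knob at 0, so 76 to 77 mm at the start, the seals 0.5 to 4.5 mm above the cassette. x, y as the holder's, z up out of its top face. Cocked more than about 0.02 rad (3.4 mm between the screws) it would bind and score them.
- seal_l: Seal strip under the left end of the end plate, fixed to it: black rubber on a thin metal backing, 60 x 22 mm, 42 mm from the plate's middle; origin on the plate's underside, z up; the rubber reaches 6 mm below. Pressed on the cassette the rubber gives 1 mm per 100 N: 50 to 150 N is firmly squeezed, over 210 N is crushed.
- seal_r: Seal strip under the right end of the end plate, fixed to it: black rubber on a thin metal backing, 60 x 22 mm, 42 mm from the plate's middle; origin on the plate's underside, z up; the rubber reaches 6 mm below. Pressed on the cassette the rubber gives 1 mm per 100 N: 50 to 150 N is firmly squeezed, over 210 N is crushed.
- seedling: Bystander: seedling in a black pot 78 mm across, 150 mm tall; origin under the pot.
- bottle: Bystander: glass media bottle with foil cap, 72 mm across, 150 mm tall; origin under its centre.
- tube_rack: Bystander: grey rack 75 x 125 mm with five capped tubes, 115 mm tall; origin under its centre.
- beaker: Bystander: glass beaker 72 mm across, 85 mm tall; origin under its centre.

How it is judged (in metres and radians):
On the way:
1. both seals bear on the cassette (contact force between each of seal_l, seal_r and anything else above 3 N), for 0.05 s.
At the end, for the whole second after the job is handed in: Each of the two seals presses on the cassette with 50 to 150 N, the end plate is square (tilt under 0.006 rad, 1 mm between the screws), both knobs are released and at rest (contact force between seal_l and anything else between 50 and 150 N and contact force between seal_r and anything else between 50 and 150 N and angle between plate's own z axis and vertical below 0.006 rad and velocity of joint knob_l between -0.05 and 0.05 rad/s and velocity of joint knob_r between -0.05 and 0.05 rad/s); the robot touches nothing.
It fails at once if the end plate is cocked by more than 0.021 rad (3.6 mm between its screws) (angle between plate's own z axis and vertical above 0.021 rad).
It fails at once if a seal strip is crushed (more than 210 N on it) (contact force between any of seal_l, seal_r and anything else above 210 N).
It fails at once if a bystander is pushed more than 20 mm or tipped (distance of any of seedling, bottle, tube_rack, beaker from where it was at the start of the episode above 0.02 m or angle between any of seedling, bottle, tube_rack, beaker's own z axis and vertical above 0.3 rad).
It also fails if it takes over 72 s, if anything falls off the work surface, if the arm or the gripper's body presses on something with over 40 N, if the wrist force passes 120 N, or if a joint passes its speed limit or range.

ROBOT

A 6-joint arm with a two-finger parallel gripper is mounted at the origin on the work surface. World frame = base frame: x ahead of the robot, y to its left, z up, the work surface at z = 0. Lengths are in mm, angles in rad, forces in N, time in s.
With the tool pointing down it reaches from about 275 to 825 mm from the base axis. Payload 5.2 kg.
Tool frame: the origin (TCP) lies on the centre line of the jaws, within the pads' length; the fingertips stand 14 mm ahead of it and the grasp point (between the pads) lies 5 mm behind it; y points along the fingers, x is the direction in which the jaws open and shut, and the axes are right-handed (so a half turn about y gives the same grasp; the last joint's range is limited). The gripper opens to 93 mm and grips with 3 to 60 N. Pads are 15 mm wide; open, the fingers measure 128 mm over their backs; the gripper's body (75 mm by 188 mm) begins 65 mm behind the grasp point.
Start: joints at [-1.542, 0.259, 1.535, -0, 1.348, -0.203], TCP at [126.372, -535.29, 232.653] pointing down, gripper open.
Joint ranges: [-3.14, 3.14], [-0.91, 2.08], [0.19, 2.58], [-1.22, 4.36], [0.22, 2.71], [-3.12, 3.12]. Speed limits (rad/s): [2.57, 2.57, 3.14, 3.14, 3.14, 3.14].

INTERFACE

Orientations are given as a 3x3 rotation matrix whose columns are the frame's x, y, z axes.
In Python, from cell import env gives the robot as it stands.
- The arm moves only by the shell command python3 -m jog 'ROWS' [OPENING] [FORCE]. ROWS is JSON, a list that holds one entry, the list of rows, each a list of 6 numbers: the shift along the tool's x, y, z in mm, then the turn, a rotation vector about the tool's x, y, z in rad. In form: [[[x, y, z, ax, ay, az], ...]]. A call has exactly 5 rows; each row is the pose to reach, as a shift and turn from the pose measured when the call began, along the tool's axes at that moment; what a row does not reach only later rows make up. A row lasts 1/12 s, in which the tool goes at most 41.7 mm and 7.16 degrees, less where a joint would pass 70% of its speed; a pose out of reach is approached as far as the arm can. A call with a gripper value outside its range is refused whole. OPENING is the finger opening in mm, from 0 to 93, set as the call begins (- or left out, the last holds). The fingers move at their own pace and stop on an object; FORCE is the grip in N (left out, the last holds). Time passes only in rows, so rows that repeat a pose let the fingers close, or fill a call up. It gives the time, the measured TCP pose, the force and the opening at its end, in the units of the state.
- env.sense(): the state, without advancing time (a new reading comes with each control period).
- env.read_camera(name): name is "side" or "top"; returns a dict with "img" (400x640x3 uint8, red, green, blue), "vertical_fov" (degrees; the focal length in pixels is half the picture's height over the tangent of half this angle, whatever the lens; pixels are square), "cx", "cy" (the principal point, pixels), "xyz" and "rotation" of the camera in the world. Camera axes: x right, y down, z forward; pixel columns grow to the right and rows downward; lengths in mm; the calibration is good to about 2 mm. A picture is of the moment at which its call begins. There is no depth.
- env.hand_in(): hands the job in, once; it reports no verdict.
The state is a dict: "clock": time; "q": joint angles; "joint_velocities": joint speeds; "effort": joint torques, N m; "tool_pos": TCP position; "eef_rot": TCP orientation; "force": force on the tool from outside, world axes, zero at the start; "moment": the same for the moment, N m; "gripper_width": finger opening in mm.
Only numpy, scipy, OpenCV 4.12 (cv2) and the standard library are available. Lean on these libraries where they do the work, as an engineer would, in place of code of your own. Each camera call takes 0.05 s, during which the arm holds its last target.

## Working session

There is one attempt and no reset: what is moved stays moved. The work goes in short steps, Python scripts to look and compute and a shell command to move; the robot and the scene stay as the last step left them, time stands still between calls to the robot, and variables do not carry over. Pictures are saved under pics/ and viewed, and the job is handed in when it is done.

```bash
ls; mkdir -p pics
python3 - <<'E'
from cell import env
import cv2
s=env.sense();print({k:(v if not hasattr(v,'tolist') else v.tolist()) for k,v in s.items()})
for n in("side","top"):
    c=env.read_camera(n);cv2.imwrite(f"pics/{n}0.png",c["img"][:,:,::-1]);print(n,c["vertical_fov"],c["cx"],c["cy"],c["xyz"],c["rotation"])
E
```

```text
pics
{'clock': 0.0, 'q': [-1.5417720454201913, 0.25933230107550986, 1.5360684595159315, 1.0128583648030898e-05, 1.3480033905513298, -0.20275982113623206], 'joint_velocities': [-0.0009342376970918687, -0.001108630727220933, -0.00010661003468550139, -0.0012081943177714568, 0.0017501443293225871, 0.0016520460469875158], 'effort': [0.00013530477644962957, -43.73107194900513, -28.400627374649048, 0.07157884072512388, 0.041655226377770305, -0.00014993720014899736], 'tool_pos': [126.37532963265849, -534.7521531954991, 231.82931866706838], 'eef_rot': [[0.22971205579166157, -4.269591742808175e-05, 0.9732586344857298], [-0.9732570215653426, 0.0018110202630045784, 0.2297117545520157], [-0.0017723988623024511, -0.9999983591899868, 0.0003744590862660865]], 'force': [-0.41735646615104566, 1.1563535928047715, 0.33470786422037974], 'moment': [-0.04683296678706775, 0.02234161390568327, 0.020124061645300274], 'gripper_width': 92.8033604569739}
side 51.30368168058678 319.1546175814975 196.354559743302 [112.02036006 504.67120597 845.84598658] [[-0.74014166 -0.50459688  0.44449108]
 [-0.6723972   0.54698642 -0.49868613]
 [ 0.00850488 -0.66797294 -0.74413697]]
top 53.16793099592198 316.54222186575015 201.55764730047326 [ 435.75382626  -10.08147387 1092.19705167] [[-0.00403114 -0.98881204  0.14911236]
 [-0.99994371  0.00252237 -0.01030605]
 [ 0.00981463 -0.14914551 -0.98876655]]
```

View pics/top0.png

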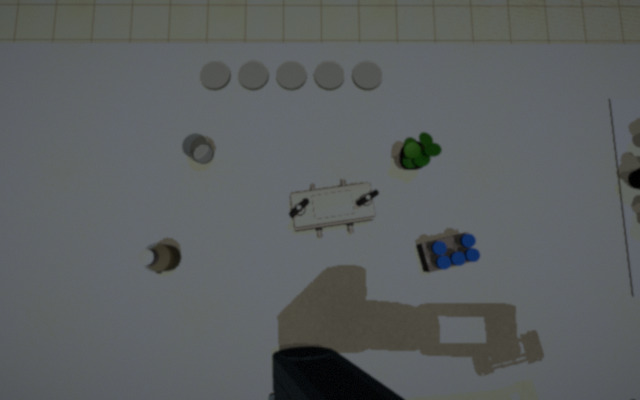

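View pics/side0.png

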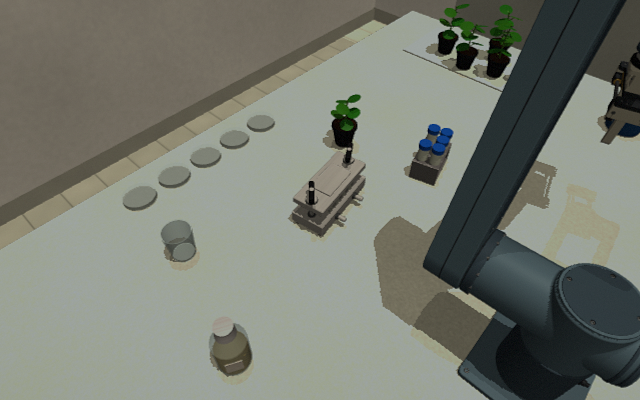

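```bash
cat > h.py <<'E'
import numpy as np,cv2
def ray(c,u,v):
    f=200/np.tan(np.radians(c["vertical_fov"]/2))
    return np.asarray(c["rotation"])@np.array([(u-c["cx"])/f,(v-c["cy"])/f,1.])
def onz(c,u,v,z):
    d=ray(c,u,v);o=np.asarray(c["xyz"],float);return o+d*(z-o[2])/d[2]
def proj(c,P):
    f=200/np.tan(np.radians(c["vertical_fov"]/2))
    p=np.asarray(c["rotation"]).T@(np.asarray(P,float)-np.asarray(c["xyz"]));return c["cx"]+f*p[0]/p[2],c["cy"]+f*p[1]/p[2]
E
python3 - <<'E'
from cell import env
from h import *
c=env.read_camera("top");im=c["img"]
cv2.imwrite("pics/topz.png",cv2.resize(im[170:250,275:395,::-1],None,fx=6,fy=6,interpolation=cv2.INTER_CUBIC))
m=(im.max(2)<45).astype(np.uint8)
n,l,st,ce=cv2.connectedComponentsWithStats(m)
for i in range(1,n):
    if st[i][4]>15 and 280<ce[i][0]<390 and 170<ce[i][1]<250:
        ys,xs=np.where(l==i)
        P=np.array([onz(c,x,y,130)[:2] for x,y in zip(xs,ys)])
        w,V=np.linalg.eigh(np.cov((P-P.mean(0)).T));v=V[:,1]
        t=(P-P.mean(0))@v
        print(st[i],ce[i],P.mean(0),np.degrees(np.arctan2(v[1],v[0])),np.ptp(t),np.sqrt(w))
d=env.read_camera("side")["img"]
cv2.imwrite("pics/sidez.png",cv2.resize(d[140:240,280:380,::-1],None,fx=6,fy=6,interpolation=cv2.INTER_CUBIC))
E
```

```text
[369 191   9   7  38] [373.         193.63157895] [ 600.11244459 -158.26924891] 115.1178211971988 19.94494004213265 [3.42427456 5.82558802]
[356 197  12   9  58] [361.24137931 200.81034483] [ 582.42798194 -129.11238639] 120.31481785277464 27.005470888477447 [4.04052128 7.21287703]
[300 199   8   9  46] [303.76086957 202.73913043] [578.03592046  10.99754733] 143.055984961545 21.541311084512692 [3.84649649 5.92283656]
[290 207  10  10  54] [293.61111111 211.85185185] [555.77027212  35.57724939] 135.33238605138658 23.952126446068 [4.19858384 6.51374503]
```

View pics/topz.png

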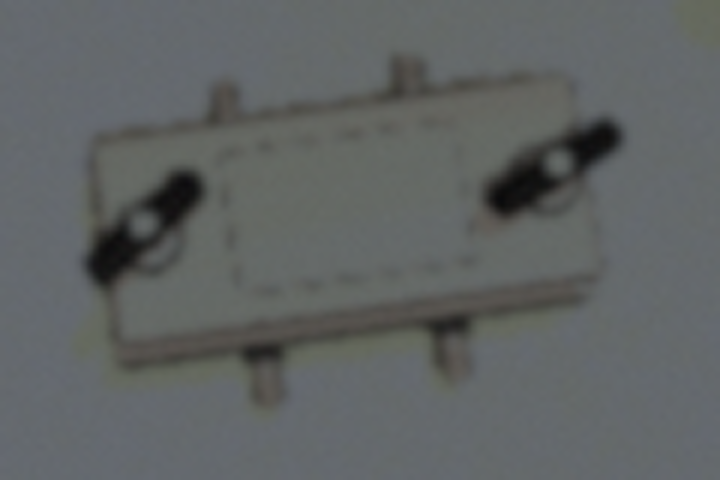

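View pics/sidez.png

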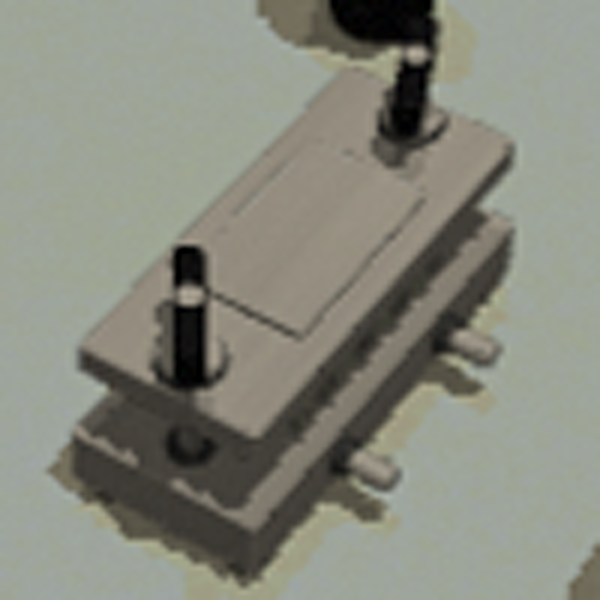

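Run:
```python
from cell import env
from h import *
c=env.read_camera("top");d=env.read_camera("side");D={}
for n,a,b in(("L",(144,223),(190,294)),("R",(559,161),(416,53))):
    ua=(275+a[0]/6-.42,170+a[1]/6-.42);ub=(280+b[0]/6-.42,140+b[1]/6-.42)
    r1=ray(c,*ua);r2=ray(d,*ub);o1=np.array(c["xyz"]);o2=np.array(d["xyz"])
    t=np.linalg.lstsq(np.c_[r1,-r2],o2-o1,rcond=None)[0]
    p,q=o1+t[0]*r1,o2+t[1]*r2
    D[n]=onz(c,*ua,133)
    print(n,p,q,"plane133",onz(c,*ua,133),onz(d,*ub,133))
v=D["L"]-D["R"];print(np.linalg.norm(v),np.degrees(np.arctan2(v[1],v[0]))-90)
# angle of bars from combined pixels
im=c["img"]
for n in "LR":
    u,w=proj(c,D[n]);ys,xs=np.where(im.max(2)<45)
    k=np.hypot(xs-u,ys-w)<20
    P=np.array([onz(c,x,y,130)[:2] for x,y in zip(xs[k],ys[k])])
    W,V=np.linalg.eigh(np.cov(P.T));e=V[:,1];print(n,k.sum(),P.mean(0),np.degrees(np.arctan2(e[1],e[0])),np.ptp(P@e))
# bystanders rough
for nm,u,w,z in(("seed",418,150,140),("rack",448,252,110),("bottle",152,257,150),("beaker",202,150,85)):print(nm,onz(c,u,w,z))
```

```text
L [567.5201897   23.39401906 135.11276535] [566.59212783  22.74081445 134.9621478 ] plane133 [567.8110642   23.46791627 133.        ] [567.84681523  21.41061308 133.        ]
R [ 592.36648004 -144.48686899  135.38688995] [ 591.32252033 -145.17583754  135.31279352] plane133 [ 592.75717109 -144.82216109  133.        ] [ 592.88265424 -147.29109697  133.        ]
170.1289463495254 8.431714164194545
L 98 [566.17865845  23.9848395 ] 132.72979165816994 54.97272311755523
R 97 [ 589.27512024 -140.45147017] 121.13640078344953 57.70186140071951
seed [ 707.17061632 -270.49440065  140.        ]
rack [ 458.23501546 -341.48763476  110.        ]
bottle [448.40047494 363.37353641 150.        ]
beaker [723.53852979 275.75524592  85.        ]
```

```bash
cat > go.py <<'E'
import sys,numpy as np
from scipy.spatial.transform import Rotation as Ro
from cell import env
s=env.sense();p=np.array(s["tool_pos"]);R=np.array(s["eef_rot"])
psi=np.degrees(np.arctan2(R[1,0],R[0,0]))
print("t %.2f pos %s psi %.1f F %s M %s w %.1f q1 %.2f q6 %.2f"%(s["clock"],p.round(1),psi,np.round(s["force"],1),np.round(s["moment"],3),s["gripper_width"],s["q"][0],s["q"][5]))
if len(sys.argv)>4:
    x,y,z,a=map(float,sys.argv[1:5]);r=np.radians(a)
    T=np.array([[np.cos(r),0,-np.sin(r)],[np.sin(r),0,np.cos(r)],[0,-1,0]])
    print("row",(R.T@(np.array([x,y,z])-p)).round(1),Ro.from_matrix(R.T@T).as_rotvec().round(3))
E
python3 go.py 567.5 22.5 200 42.5; python3 -m jog '[[[-441,0,557,0,-2.08,0],[-441,0,557,0,-2.08,0],[-441,0,557,0,-2.08,0],[-441,0,557,0,-2.08,0],[-441,0,557,0,-2.08,0]]]' 50 50; python3 go.py 567.5 22.5 200 42.5
```

```text
t 0.30 pos [ 126.4 -535.1  232.4] psi -76.7 F [0.1 0.2 1.3] M [ 0.084 -0.03  -0.011] w 92.9 q1 -1.54 q6 -0.20
row [-441.3   32.7  557.4] [-1.000e-03 -2.081e+00 -0.000e+00]
clock: 0.72
tool_pos: [256.3, -370.3, 232.6]
eef_rot: [[0.759, 0.0, 0.651], [-0.651, 0.0, 0.759], [0.0, -1.0, 0.0]]
force: [0.9, -0.1, 1.1]
gripper_width: 64.4
t 0.72 pos [ 256.3 -370.3  232.6] psi -40.6 F [ 0.9 -0.1  1.1] M [-0.045 -0.078  0.026] w 64.4 q1 -1.21 q6 -0.51
row [-19.3  32.8 500.8] [-0.   -1.45  0.  ]
```

```bash
python3 -m jog '[[[-19,20,501,0,-1.45,0],[-19,20,501,0,-1.45,0],[-19,20,501,0,-1.45,0],[-19,20,501,0,-1.45,0],[-19,20,501,0,-1.45,0]]]'>/dev/null; python3 go.py 567.5 22.5 200 42.5
```

```text
t 1.13 pos [ 385.7 -206.9  224.7] psi -4.8 F [ 0.1  0.1 -0.6] M [-0.049 -0.104 -0.05 ] w 50.0 q1 -0.75 q6 -0.67
row [162.1  24.7 243.7] [ 0.001 -0.825  0.001]
```

```bash
python3 -m jog '[[[162,15,244,0,-0.825,0],[162,15,244,0,-0.825,0],[162,15,244,0,-0.825,0],[162,15,244,0,-0.825,0],[162,15,244,0,-0.825,0]]]'>/dev/null; python3 go.py 567.5 22.5 180 42.5
```

```text
t 1.55 pos [514.6 -43.3 214.1] psi 31.1 F [ 0.8 -1.5 -0. ] M [-0.056 -0.14   0.033] w 49.9 q1 -0.30 q6 -0.84
row [79.2 34.1 29.1] [ 0.001 -0.199  0.001]
```

```bash
python3 -m jog '[[[79,34,29,0,-0.199,0],[79,34,29,0,-0.199,0],[79,34,29,0,-0.199,0],[79,34,29,0,-0.199,0],[79,34,29,0,-0.199,0]]]'>/dev/null; python3 go.py 567.5 22.5 119.5 42.5
python3 - <<'E'
from cell import env
from h import *
for n in("side","top"):
    c=env.read_camera(n);u,v=map(int,proj(c,[567,23,150]))
    y0,x0=max(v-60,0),u-60
    cv2.imwrite(f"pics/{n}1.png",cv2.resize(c["img"][y0:v+60,x0:u+60,::-1],None,fx=5,fy=5,interpolation=cv2.INTER_CUBIC));print(n,x0,y0)
E
```

```text
t 1.97 pos [566.8  22.3 179.7] psi 42.5 F [-0.5 -0.9 -0. ] M [-0.055 -0.135  0.023] w 50.2 q1 -0.16 q6 -0.90
row [ 0.7 60.2 -0.2] [ 0.    -0.    -0.001]
side 251 124
top 238 146
```

View pics/side1.png

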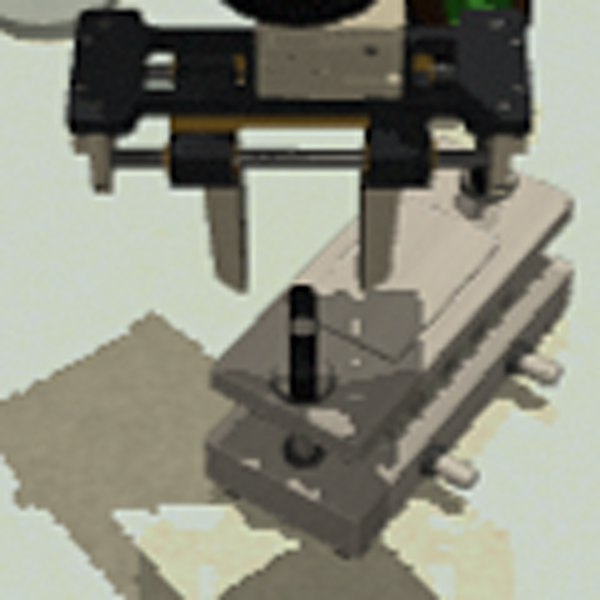

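View pics/top1.png

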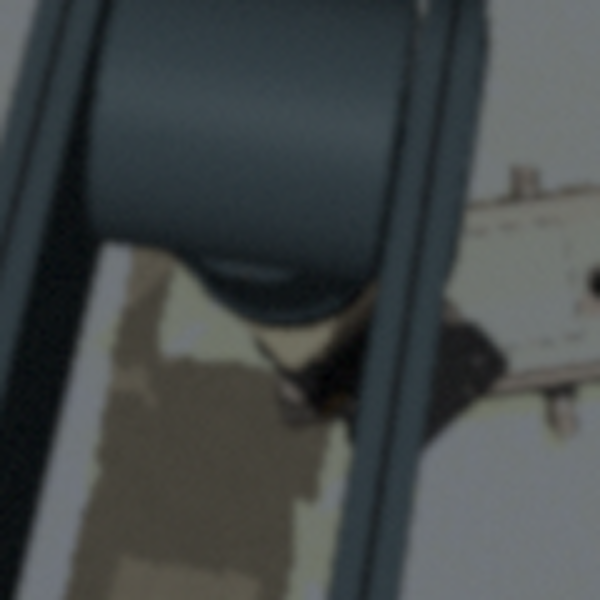

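```bash
python3 -m jog '[[[0.7,30,0,0,0,0],[0.7,60,0,0,0,0],[0.7,60,0,0,0,0],[0.7,60,0,0,0,0],[0.7,60,0,0,0,0]]]'>/dev/null; python3 go.py 567.5 22.5 119.5 42.5;  python3 -m jog '[[[0,0,0,0,0,0],[0,0,0,0,0,0],[0,0,0,0,0,0],[0,0,0,0,0,0],[0,0,0,0,0,0]]]' 0 50 >/dev/null; python3 go.py 567.5 22.5 119.5 42.5
```

```text
t 2.48 pos [568.2  20.3 122.7] psi 42.3 F [ 0.1  0.1 -0.2] M [-0.022 -0.192 -0.018] w 50.3 q1 -0.16 q6 -0.90
row [1.  3.2 2.1] [ 0.004 -0.004  0.001]
t 2.90 pos [568.4  20.3 123.2] psi 42.3 F [-0.5 -0.5  0.9] M [-0.005 -0.093  0.003] w 21.2 q1 -0.16 q6 -0.90
row [0.8 3.7 2.2] [ 0.004 -0.004  0.002]
```

```bash
python3 -m jog '[[[0.5,2.5,2,0,0,0],[0.5,2.5,2,0,0,0],[0.5,2.5,2,0,0,0],[0.5,2.5,2,0,0,0],[0.5,2.5,2,0,0,0]]]' >/dev/null; python3 go.py 567.5 22.5 119.5 42.5
```

```text
t 3.32 pos [567.6  21.8 121. ] psi 42.3 F [-0.5 -3.5  6. ] M [-0.485  0.091  0.059] w 13.5 q1 -0.16 q6 -0.89
row [0.4 1.5 0.6] [ 0.005 -0.004  0.002]
```

```bash
python3 -m jog '[[[0,0.2,0,0,0.12,0],[0,0.3,0,0,0.24,0],[0,0.5,0,0,0.36,0],[0,0.6,0,0,0.48,0],[0,0.8,0,0,0.6,0]]]' >/dev/null; python3 go.py 567.5 22.5 119.5 8
```

```text
t 3.73 pos [567.   21.6 120.3] psi 7.6 F [-2.9 -3.3  6.8] M [-0.565  0.522  0.224] w 14.0 q1 -0.16 q6 -0.29
row [0.6 0.8 0.9] [ 0.004 -0.007  0.003]
```

```bash
python3 -m jog '[[[0,0.2,0,0,0.12,0],[0,0.3,0,0,0.24,0],[0,0.5,0,0,0.36,0],[0,0.6,0,0,0.48,0],[0,0.8,0,0,0.6,0]]]' >/dev/null; python3 go.py; python3 -m jog '[[[0,0.2,0,0,0.12,0],[0,0.3,0,0,0.24,0],[0,0.5,0,0,0.36,0],[0,0.5,0,0,0.36,0],[0,0.5,0,0,0.36,0]]]' >/dev/null; python3 go.py
```

```text
t 4.15 pos [566.2  21.7 119.5] psi -27.1 F [-3.4 -2.   6.8] M [-0.312  0.669  0.21 ] w 13.5 q1 -0.16 q6 0.32
t 4.57 pos [565.9  22.  119. ] psi -47.8 F [-2.9 -0.8  4.6] M [-0.241  0.434 -0.225] w 13.9 q1 -0.16 q6 0.68
```

```bash
python3 -m jog '[[[0,0,0,0,0,0],[0,0,0,0,0,0],[0,0,0,0,0,0],[0,0,0,0,0,0],[0,-10,0,0,0,0]]]' 40 >/dev/null; python3 go.py;  python3 -m jog '[[[0,-20,0,0,0,0],[0,-40,0,0,0,0],[0,-40,0,0,-0.12,0],[0,-40,0,0,-0.24,0],[0,-40,0,0,-0.36,0]]]' >/dev/null; python3 go.py 592.5 -146 165 31
```

```text
t 4.98 pos [564.4  22.3 127.3] psi -47.8 F [ 0.3  0.6 -0.5] M [-0.009 -0.024 -0.005] w 38.8 q1 -0.16 q6 0.68
t 5.40 pos [565.   22.4 168.6] psi -26.8 F [-0.2 -0.7 -0.9] M [-0.008 -0.078 -0.022] w 40.3 q1 -0.16 q6 0.31
row [ 100.5    3.9 -137.9] [ 0.002 -1.009 -0.002]
```

```bash
python3 -m jog '[[[100,2,-138,0,-1,0],[100,2,-138,0,-1,0],[100,2,-138,0,-1,0],[100,2,-138,0,-1,0],[100,2,-138,0,-1,0]]]' >/dev/null; python3 go.py 592.5 -146 165 31
```

```text
t 5.82 pos [ 593.  -151.9  167.6] psi 7.7 F [0.5 0.2 0.7] M [-0.027 -0.114 -0.021] w 39.9 q1 -0.43 q6 -0.56
row [0.3 2.6 6. ] [ 0.005 -0.406 -0.002]
```

```bash
python3 -m jog '[[[0.3,2,6,0,-0.12,0],[0.3,2,6,0,-0.24,0],[0.3,2,6,0,-0.36,0],[0.3,2,6,0,-0.41,0],[0.3,15,6,0,-0.41,0]]]' >/dev/null; python3 go.py 592.5 -146 119.5 31
```

```text
t 6.23 pos [ 594.2 -146.8  155.7] psi 31.4 F [-1.  -0.5 -0.7] M [-0.065 -0.133  0.015] w 39.9 q1 -0.42 q6 -0.97
row [-1.  36.2  1.9] [0.009 0.007 0.   ]
```

Run:
```python
from cell import env
from h import *
c=env.read_camera("side");u,v=map(int,proj(c,[592,-146,140]))
cv2.imwrite("pics/side2.png",cv2.resize(c["img"][v-60:v+60,u-60:u+60,::-1],None,fx=5,fy=5,interpolation=cv2.INTER_CUBIC))
```

```text
(no output)
```

View pics/side2.png

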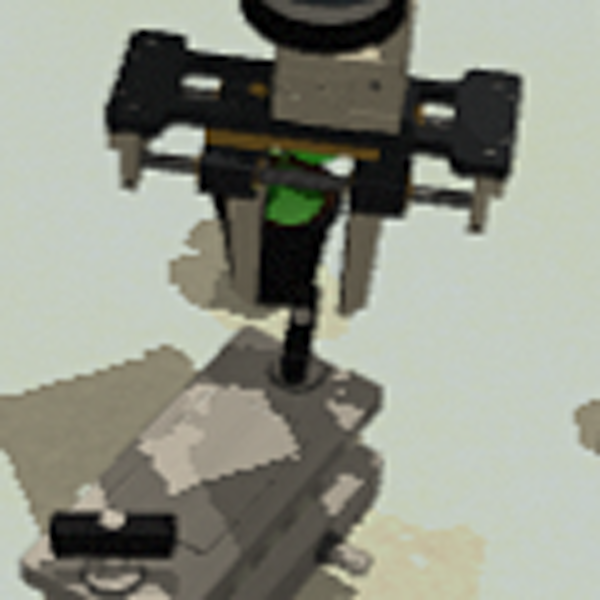

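```bash
python3 -m jog '[[[-1,18,1.5,0,0,0],[-1,36,1.5,0,0,0],[-1,37,1.5,0,0,0],[-1,37,1.5,0,0,0],[-1,37,1.5,0,0,0]]]' >/dev/null; python3 go.py 592.5 -146 119.5 31
```

```text
t 6.70 pos [ 591.1 -145.6  115.6] psi 31.2 F [0.4 0.4 0.1] M [-0.049 -0.129 -0.049] w 39.9 q1 -0.42 q6 -0.96
row [ 1.  -3.9 -1.1] [ 0.004  0.004 -0.003]
```

```bash
python3 -m jog '[[[0,0,0,0,0,0],[0,0,0,0,0,0],[0,0,0,0,0,0],[0,0,0,0,0,0],[0,0,0,0,0,0]]]' 0 50 >/dev/null; python3 go.py 592.5 -146 119.5 31
```

```text
t 7.12 pos [ 591.3 -145.6  116.1] psi 31.2 F [-0.7 -0.2  1.9] M [ 0.035 -0.071  0.075] w 13.6 q1 -0.42 q6 -0.97
row [ 0.8 -3.4 -1. ] [ 0.005  0.004 -0.002]
```

```bash
python3 -m jog '[[[0,0,0,0,0.12,0],[0,0,0,0,0.24,0],[0,0,0,0,0.36,0],[0,0,0,0,0.48,0],[0,0,0,0,0.6,0]]]' >/dev/null; python3 go.py; python3 -m jog '[[[0,0,0,0,0.12,0],[0,0.2,0,0,0.24,0],[0,0.3,0,0,0.36,0],[0,0.4,0,0,0.48,0],[0,0.5,0,0,0.6,0]]]' >/dev/null; python3 go.py
```

```text
t 7.53 pos [ 591.1 -145.7  115.4] psi -3.5 F [ 1.8 -0.6 -4.3] M [-0.208 -0.362  0.17 ] w 13.9 q1 -0.42 q6 -0.36
t 7.95 pos [ 591.  -145.7  114.6] psi -38.1 F [-0.2 -0.7 -1.6] M [-0.012 -0.033  0.187] w 13.6 q1 -0.42 q6 0.25
```

```bash
python3 -m jog '[[[0,0.2,0,0,0.1,0],[0,0.2,0,0,0.18,0],[0,0.2,0,0,0.18,0],[0,0.2,0,0,0.18,0],[0,0.2,0,0,0.18,0]]]' >/dev/null; python3 go.py; python3 -m jog '[[[0,0,0,0,0,0],[0,0,0,0,0,0],[0,0,0,0,0,0],[0,0,0,0,0,0],[0,-10,0,0,0,0]]]' 40 >/dev/null; python3 go.py 567 22.5 165 -47.5
```

```text
t 8.37 pos [ 591.  -145.7  114.4] psi -48.3 F [ 0.6 -0.6 -0.7] M [ 0.054  0.062 -0.224] w 13.6 q1 -0.42 q6 0.42
t 8.78 pos [ 589.7 -145.1  122.8] psi -48.3 F [-0.3  0.8 -0.8] M [ 0.037 -0.02   0.001] w 38.6 q1 -0.42 q6 0.42
row [-140.3  -42.7   94.2] [ 0.005 -0.015  0.   ]
```

```bash
python3 -m jog '[[[0,-35,0,0,0,0],[-35,-43,24,0,0,0],[-140,-43,94,0,0,0],[-140,-43,94,0,0,0],[-140,-43,94,0,0,0]]]' >/dev/null; python3 go.py 567 22 165 -47.8
```

```text
t 9.20 pos [567.3  20.7 166.6] psi -48.4 F [-0.   0.6  0.8] M [-0.035 -0.043  0.016] w 39.9 q1 -0.16 q6 0.69
row [-1.2  1.6  0.7] [ 0.004 -0.01   0.001]
```

```bash
python3 -m jog '[[[-1.2,25,0.7,0,0,0],[-1.2,50,0.7,0,0,0],[-1.2,50,0.7,0,0,0],[-1.2,50,0.7,0,0,0],[-1.2,50,0.7,0,0,0]]]' >/dev/null; python3 go.py 567 22 116 -47.8
```

```text
t 9.62 pos [567.8  21.4 117.9] psi -48.4 F [0.7 0.6 0.3] M [-0.029 -0.014 -0.005] w 39.9 q1 -0.16 q6 0.69
row [-1.   1.9 -0.1] [ 0.003 -0.011  0.003]
```

```bash
python3 -m jog '[[[0,0,0,0,0,0],[0,0,0,0,0,0],[0,0,0,0,0,0],[0,0,0,0,0,0],[0,0,0,0,0,0]]]' 0 50 >/dev/null; python3 go.py 567 22 116 -48; python3 -m jog '[[[0,0,0,0,0.12,0],[0,0,0,0,0.24,0],[0,0,0,0,0.36,0],[0,0,0,0,0.48,0],[0,0,0,0,0.6,0]]]' >/dev/null; python3 go.py
```

```text
t 10.03 pos [566.7  22.5 118.5] psi -48.4 F [-3.9  4.7  5. ] M [0.864 0.731 0.121] w 13.7 q1 -0.16 q6 0.69
row [ 0.6  2.5 -0.2] [ 0.003 -0.008 -0.001]
t 10.45 pos [566.6  22.7 117.9] psi -83.2 F [ 2.1  0.9 -6.5] M [ 0.253 -0.383  0.216] w 13.9 q1 -0.16 q6 1.30
```

```bash
python3 -m jog '[[[0,0.4,0,0,0.09,0],[0,0.5,0,0,0.18,0],[0,0.6,0,0,0.27,0],[0,0.8,0,0,0.36,0],[0,0.9,0,0,0.45,0]]]' >/dev/null; python3 go.py 590.5 -145.7 160 -47.8
```

```text
t 10.87 pos [566.6  22.8 117.3] psi -109.2 F [-0.3  0.8  1.4] M [0.314 0.081 0.202] w 13.6 q1 -0.16 q6 1.75
row [151.4 -42.7  77.8] [ 0.003 -1.071  0.   ]
```

```bash
python3 -m jog '[[[0,0,0,0,0,0],[0,0,0,0,0,0],[0,0,0,0,0,0],[0,0,0,0,0,0],[0,-10,0,0,0,0]]]' 40 >/dev/null; python3 -m jog '[[[0,-35,0,0,-0.1,0],[35,-38,20,0,-0.22,0],[120,-38,60,0,-0.34,0],[151,-38,78,0,-0.46,0],[151,-38,78,0,-0.58,0]]]' >/dev/null; python3 go.py 591 -145.7 160 -48.3
```

```text
t 11.70 pos [ 588.9 -137.9  165.1] psi -75.5 F [ 0.5  0.2 -0.3] M [ 0.031 -0.062 -0.001] w 40.3 q1 -0.41 q6 0.91
row [8.1 5.1 0.1] [ 0.005 -0.475 -0.002]
```

```bash
python3 -m jog '[[[8,5,0,0,-0.12,0],[8,5,0,0,-0.24,0],[8,5,0,0,-0.36,0],[8,5,0,0,-0.475,0],[8,5,0,0,-0.475,0]]]' >/dev/null; python3 go.py 591 -145.7 116 -48.3
```

```text
t 12.12 pos [ 590.9 -146.   160.8] psi -48.1 F [-0.6  0.4 -0.2] M [ 0.011 -0.111 -0.029] w 40.1 q1 -0.42 q6 0.42
row [-0.1 44.8  0.4] [ 0.004  0.004 -0.002]
```

```bash
python3 -m jog '[[[0,22,0.4,0,0,0],[0,44,0.4,0,0,0],[0,45,0.4,0,0,0],[0,45,0.4,0,0,0],[0,45,0.4,0,0,0]]]' >/dev/null; python3 go.py 591 -145.7 115.5 -48.3;python3 -m jog '[[[0,0,0,0,0,0],[0,0,0,0,0,0],[0,0,0,0,0,0],[0,0,0,0,0,0],[0,0,0,0,0,0]]]' 0 50 >/dev/null; python3 go.py 591 -145.7 115 -48
```

```text
t 12.53 pos [ 591.5 -145.8  116.8] psi -48.1 F [-0.5  0.4  0.2] M [ 0.03  -0.053 -0.052] w 39.9 q1 -0.42 q6 0.42
row [-0.5  1.3 -0.3] [ 0.004  0.003 -0.002]
t 12.95 pos [ 591.3 -145.4  117.4] psi -48.1 F [-2.2  2.6  2.8] M [ 0.263  0.24  -0.086] w 13.8 q1 -0.42 q6 0.42
row [-0.   2.4 -0.4] [ 0.004 -0.002 -0.002]
```

```bash
python3 -m jog '[[[0,0.5,0,0,0.12,0],[0,0.6,0,0,0.24,0],[0,0.7,0,0,0.36,0],[0,0.9,0,0,0.48,0],[0,1,0,0,0.6,0]]]' >/dev/null; python3 go.py; python3 -m jog '[[[0,0.2,0,0,0.09,0],[0,0.3,0,0,0.18,0],[0,0.4,0,0,0.27,0],[0,0.5,0,0,0.36,0],[0,0.6,0,0,0.45,0]]]' >/dev/null; python3 go.py
```

```text
t 13.37 pos [ 591.3 -145.5  116.7] psi -82.8 F [-1.2 -0.2  0.1] M [0.007 0.121 0.19 ] w 13.6 q1 -0.42 q6 1.02
t 13.78 pos [ 591.3 -145.6  116.2] psi -108.9 F [-0.1 -0.9  0.4] M [ 0.139 -0.022  0.185] w 13.5 q1 -0.42 q6 1.48
```

```bash
python3 -m jog '[[[0,0.2,0,0,0.05,0],[0,0.2,0,0,0.1,0],[0,0.3,0,0,0.15,0],[0,0.3,0,0,0.2,0],[0,0.4,0,0,0.25,0]]]' >/dev/null; python3 go.py; python3 -m jog '[[[0,0.2,0,0,0.05,0],[0,0.2,0,0,0.1,0],[0,0.3,0,0,0.15,0],[0,0.3,0,0,0.2,0],[0,0.4,0,0,0.25,0]]]' >/dev/null; python3 go.py 567 22 160 -109.2
```

```text
t 14.20 pos [ 591.3 -145.7  115.8] psi -123.3 F [0.  0.2 0.4] M [ 0.204 -0.006  0.231] w 13.5 q1 -0.42 q6 1.73
t 14.62 pos [ 591.3 -145.7  115.5] psi -137.8 F [-0.   0.1 -0. ] M [ 0.259 -0.034  0.205] w 13.5 q1 -0.42 q6 1.98
row [ -94.6  -44.7 -140.6] [ 0.003 -0.499  0.003]
```

```bash
python3 -m jog '[[[0,0,0,0,0,0],[0,0,0,0,0,0],[0,0,0,0,0,0],[0,0,0,0,0,0],[0,-10,0,0,0,0]]]' 40 >/dev/null; python3 -m jog '[[[0,-35,0,0,-0.1,0],[-25,-40,-35,0,-0.22,0],[-50,-40,-75,0,-0.34,0],[-70,-40,-105,0,-0.46,0],[-95,-40,-140,0,-0.58,0]]]' >/dev/null;python3 go.py 567 22 160 -46
```

```text
t 15.45 pos [566.5  20.7 165.3] psi -104.2 F [1.1 0.5 1.1] M [ 0.083 -0.009  0.011] w 39.7 q1 -0.16 q6 1.66
row [-1.4  5.3  0.2] [ 0.006 -1.016 -0.002]
```

```bash
for i in 1 2 3 4; do python3 -m jog '[[[0,0,0,0,-0.12,0],[0,0,0,0,-0.24,0],[0,0,0,0,-0.36,0],[0,0,0,0,-0.48,0],[0,0,0,0,-0.61,0]]]' >/dev/null; done; python3 go.py 567 22 160 70.8
```

```text
t 17.12 pos [567.4  21.  169. ] psi 36.0 F [-0.7  0.6  0.6] M [ 0.    -0.135 -0.022] w 40.1 q1 -0.16 q6 -0.79
row [0.3 9.  1. ] [-0.002 -0.608 -0.002]
```

```bash
python3 -m jog '[[[0.3,9,1,0,-0.12,0],[0.3,9,1,0,-0.24,0],[0.3,9,1,0,-0.36,0],[0.3,9,1,0,-0.48,0],[0.3,9,1,0,-0.61,0]]]' >/dev/null; python3 go.py 567 22 115 70.8
```

```text
t 17.53 pos [567.2  21.9 160.9] psi 71.0 F [ 0.1 -0.2  0.3] M [ 0.013 -0.12   0.018] w 40.2 q1 -0.16 q6 -1.40
row [ 0.  45.9  0.1] [-0.001  0.003 -0.001]
```

```bash
python3 -m jog '[[[0,22,0,0,0,0],[0,44,0,0,0,0],[0,46,0,0,0,0],[0,46,0,0,0,0],[0,46,0,0,0,0]]]' >/dev/null; python3 go.py 567 22 115 70.8
```

```text
t 17.95 pos [567.7  21.8 115.9] psi 71.0 F [0.5 0.3 0.2] M [ 0.039 -0.181 -0.015] w 40.0 q1 -0.16 q6 -1.40
row [-0.1  0.9  0.7] [-0.     0.003 -0.001]
```

```bash
python3 -m jog '[[[0,0,0,0,0,0],[0,0,0,0,0,0],[0,0,0,0,0,0],[0,0,0,0,0,0],[0,0,0,0,0,0]]]' 0 50 >/dev/null; python3 go.py 567 22 115 71; python3 -m jog '[[[0,0.2,0,0,0.05,0],[0,0.2,0,0,0.1,0],[0,0.3,0,0,0.15,0],[0,0.3,0,0,0.2,0],[0,0.4,0,0,0.25,0]]]' >/dev/null; python3 go.py; python3 -m jog '[[[0,0.2,0,0,0.05,0],[0,0.2,0,0,0.1,0],[0,0.3,0,0,0.15,0],[0,0.3,0,0,0.2,0],[0,0.4,0,0,0.25,0]]]' >/dev/null; python3 go.py
```

```text
t 18.37 pos [568.1  22.2 116.5] psi 71.0 F [0.4 1.2 2.2] M [0.136 0.013 0.074] w 13.7 q1 -0.16 q6 -1.40
row [-0.5  1.5  1. ] [ 0. -0. -0.]
t 18.78 pos [568.   21.9 116.2] psi 56.5 F [ 0.4 -0.4  0.9] M [-0.148 -0.038  0.21 ] w 14.1 q1 -0.16 q6 -1.14
t 19.20 pos [567.7  21.7 115.9] psi 42.1 F [-0.9 -0.7  2.2] M [-0.122  0.07   0.167] w 13.7 q1 -0.16 q6 -0.89
```

```bash
python3 -m jog '[[[0,0.2,0,0,0.05,0],[0,0.2,0,0,0.1,0],[0,0.3,0,0,0.15,0],[0,0.3,0,0,0.2,0],[0,0.4,0,0,0.25,0]]]' >/dev/null; python3 go.py; python3 -m jog '[[[0,0.2,0,0,0.05,0],[0,0.2,0,0,0.1,0],[0,0.3,0,0,0.15,0],[0,0.3,0,0,0.2,0],[0,0.4,0,0,0.25,0]]]' >/dev/null; python3 go.py
```

```text
t 19.62 pos [567.5  21.5 115.7] psi 27.7 F [-2.1 -0.7  2.6] M [-0.081  0.124  0.271] w 13.9 q1 -0.16 q6 -0.64
t 20.03 pos [567.1  21.4 115.6] psi 13.3 F [-1.4 -1.2  4.4] M [-0.022  0.152  0.221] w 13.7 q1 -0.16 q6 -0.39
```

```bash
echo 'print("eff6 %.3f"%s["effort"][5])'>>go.py; python3 go.py; python3 -m jog '[[[0,0,0,0,0,0],[0,0,0,0,0,0],[0,0,0,0,0,0],[0,0,0,0,0,0],[0,-10,0,0,0,0]]]' 40 >/dev/null; python3 go.py 591.2 -145.7 160 42.2
```

```text
t 20.03 pos [567.1  21.4 115.6] psi 13.3 F [-1.4 -1.2  4.4] M [-0.022  0.152  0.221] w 13.7 q1 -0.16 q6 -0.39
eff6 -0.553
t 20.45 pos [565.8  21.6 124. ] psi 13.3 F [ 0.   0.8 -0.4] M [-0.065 -0.073 -0.031] w 38.8 q1 -0.16 q6 -0.39
row [ -13.9  -35.8 -168.6] [-0.001 -0.505 -0.006]
eff6 -0.007
```

```bash
python3 -m jog '[[[0,-34,0,0,-0.1,0],[-3,-36,-35,0,-0.2,0],[-6,-36,-75,0,-0.3,0],[-10,-36,-116,0,-0.4,0],[-14,-36,-157,0,-0.5,0]]]' >/dev/null;python3 go.py 591.2 -145.7 160 42.2
```

```text
t 20.87 pos [ 588.9 -135.7  161.6] psi 42.3 F [0.2 0.9 0.4] M [-0.028 -0.171  0.016] w 40.1 q1 -0.41 q6 -1.15
row [-5.   1.6 -8.9] [-0.001  0.002 -0.004]
eff6 2.517
```

```bash
python3 -m jog '[[[-5,2,-9,0,0,0],[-5,8,-9,0,0,0],[-5,28,-9,0,0,0],[-5,46,-9,0,0,0],[-5,46,-9,0,0,0]]]' >/dev/null;python3 go.py 591.2 -145.7 115 42.2
```

```text
t 21.28 pos [ 588.5 -143.5  112.1] psi 42.3 F [ 0.1 -0.1 -1.7] M [-0.011 -0.125 -0.019] w 39.9 q1 -0.42 q6 -1.16
row [ 0.5 -3.  -3.4] [-0.008  0.001 -0.007]
eff6 -0.002
```

```bash
python3 -m jog '[[[0.5,-2.5,-3.4,0,0,0],[0.5,-2.5,-3.4,0,0,0],[0.5,-2.5,-3.4,0,0,0],[0.5,-2.5,-3.4,0,0,0],[0.5,-2.5,-3.4,0,0,0]]]' 0 50 >/dev/null;python3 go.py 591.2 -145.7 115 42.2;  python3 -m jog '[[[0,0,0,0,0.05,0],[0,0.1,0,0,0.1,0],[0,0.2,0,0,0.15,0],[0,0.2,0,0,0.2,0],[0,0.3,0,0,0.25,0]]]' >/dev/null; python3 go.py; python3 -m jog '[[[0,0.1,0,0,0.05,0],[0,0.2,0,0,0.1,0],[0,0.3,0,0,0.15,0],[0,0.3,0,0,0.2,0],[0,0.4,0,0,0.25,0]]]' >/dev/null; python3 go.py
```

```text
t 21.70 pos [ 591.6 -145.9  115.7] psi 42.3 F [-1.7 -0.4  2.7] M [ 0.019 -0.184 -0.014] w 13.4 q1 -0.42 q6 -1.16
row [-0.1  0.7  0.4] [-0.006  0.002 -0.007]
eff6 0.026
t 22.12 pos [ 591.5 -146.   115.5] psi 27.8 F [-1.6 -0.4 -0.6] M [-0.012 -0.246  0.269] w 14.0 q1 -0.42 q6 -0.91
eff6 -0.565
t 22.53 pos [ 591.4 -146.   115.4] psi 13.4 F [-1.2 -0.2 -0. ] M [ 0.049 -0.194  0.26 ] w 13.5 q1 -0.42 q6 -0.65
eff6 -0.537
```

```bash
python3 -m jog '[[[0,0,0,0,0.05,0],[0,0.1,0,0,0.1,0],[0,0.2,0,0,0.15,0],[0,0.2,0,0,0.2,0],[0,0.3,0,0,0.25,0]]]' >/dev/null; python3 go.py
```

```text
t 22.95 pos [ 591.3 -146.1  115.3] psi -1.1 F [-1.1 -1.1 -1.6] M [ 0.056 -0.227  0.257] w 13.6 q1 -0.42 q6 -0.40
eff6 -0.508
```

```bash
python3 -m jog '[[[0,0,0,0,0,0],[0,0,0,0,0,0],[0,0,0,0,0,0],[0,0,0,0,0,0],[0,-10,0,0,0,0]]]' 40 >/dev/null; python3 -m jog '[[[0,-34,0,0,-0.05,0],[0,-36,0,0,-0.1,0],[0,-36,0,0,-0.2,0],[0,-36,0,0,-0.24,0],[0,-36,0,0,-0.24,0]]]' >/dev/null; python3 go.py 567.3 22 160 13.5
```

```text
t 23.78 pos [ 590.9 -145.7  161. ] psi 12.8 F [ 0.7 -0.5 -1.3] M [-0.008 -0.075 -0.013] w 39.8 q1 -0.42 q6 -0.65
row [ 14.2   1.4 168.8] [-0.003 -0.012 -0.01 ]
eff6 -0.711
```

```bash
python3 -m jog '[[[3,1,41,0,0,0],[7,1,82,0,0,0],[10,1,123,0,0,0],[14,1,160,0,0,0],[14,1,169,0,0,0]]]' >/dev/null; python3 go.py 567.3 22 115 13.5
```

```text
t 24.20 pos [565.7  27.3 160.9] psi 13.0 F [-0.6  0.2 -0.5] M [-0.059 -0.1   -0.029] w 40.0 q1 -0.15 q6 -0.38
row [ 0.8 45.8 -5.8] [-0.005 -0.01  -0.01 ]
eff6 0.350
```

```bash
python3 -m jog '[[[0.4,10,-3,0,0,0],[0.4,30,-3,0,0,0],[0.4,45,-3,0,0,0],[0.4,45,-3,0,0,0],[0.4,45,-3,0,0,0]]]' >/dev/null; python3 go.py 567.3 22 115 13.3
```

```text
t 24.62 pos [565.9  23.4 114.9] psi 12.9 F [0.1 0.5 0.5] M [-0.049 -0.143  0.036] w 39.9 q1 -0.16 q6 -0.38
row [ 1.1 -0.1 -1.7] [-0.006 -0.008 -0.013]
eff6 -0.004
```

```bash
python3 -m jog '[[[1,0,-1.5,0,0,0],[1,0,-1.5,0,0,0],[1,0,-1.5,0,0,0],[1,0,-1.5,0,0,0],[1,0,-1.5,0,0,0]]]' 0 50 >/dev/null;python3 go.py;  python3 -m jog '[[[0,0,0,0,0.05,0],[0,0.1,0,0,0.1,0],[0,0.2,0,0,0.15,0],[0,0.2,0,0,0.2,0],[0,0.3,0,0,0.25,0]]]' >/dev/null; python3 go.py
```

```text
t 25.03 pos [567.1  21.7 115.5] psi 12.9 F [-2.8 -1.4  1. ] M [-0.214  0.088  0.221] w 13.6 q1 -0.16 q6 -0.38
eff6 0.245
t 25.45 pos [566.8  21.7 115.4] psi -1.6 F [-0.8 -0.7  0.4] M [-0.053 -0.084  0.34 ] w 13.4 q1 -0.16 q6 -0.13
eff6 -0.501
```

```bash
python3 -m jog '[[[0,0,0,0,0.02,0],[0,0,0,0,0.04,0],[0,0,0,0,0.06,0],[0,0.1,0,0,0.08,0],[0,0.1,0,0,0.1,0]]]' >/dev/null; python3 go.py
```

```text
t 25.87 pos [566.7  21.7 115.3] psi -7.4 F [-1.1 -0.8 -0.7] M [-0.02  -0.236  0.293] w 13.6 q1 -0.16 q6 -0.03
eff6 -0.024
```

```bash
python3 -m jog '[[[0,0,0,0,0,0],[0,0,0,0,0,0],[0,0,0,0,0,0],[0,0,0,0,0,0],[0,-10,0,0,0,0]]]' 40 >/dev/null; python3 -m jog '[[[0,-34,0,0,0,0],[0,-36,0,0,0,0],[0,-36,0,0,-0.1,0],[0,-36,0,0,-0.1,0],[0,-36,0,0,-0.1,0]]]' >/dev/null; python3 go.py 591.2 -145.7 160 -1.1
```

```text
t 26.70 pos [566.4  21.8 160.5] psi -1.8 F [0.4 0.4 0.6] M [-0.068 -0.101 -0.003] w 39.7 q1 -0.16 q6 -0.13
row [  29.9   -0.3 -166.7] [-0.002 -0.011 -0.017]
eff6 -0.322
```

```bash
python3 -m jog '[[[8,0,-41,0,-0.01,-0.01],[15,0,-82,0,-0.01,-0.017],[22,0,-123,0,-0.01,-0.017],[30,0,-164,0,-0.01,-0.017],[30,0,-167,0,-0.01,-0.017]]]' >/dev/null; python3 go.py 591.2 -145.7 115 -1.1
```

```text
t 27.12 pos [ 592.1 -153.2  159.4] psi -1.6 F [-0.4 -0.  -0.4] M [-0.017 -0.147  0.017] w 40.0 q1 -0.43 q6 -0.41
row [-1.2 44.4  7.5] [ 0.002 -0.009  0.001]
eff6 -0.668
```

```bash
python3 -m jog '[[[-0.6,10,5,0,-0.01,0],[-0.6,30,5,0,-0.01,0],[-0.6,44,5,0,-0.01,0],[-0.6,44,5,0,-0.01,0],[-0.6,44,5,0,-0.01,0]]]' >/dev/null; python3 go.py 591.2 -145.7 115 -1.1;  python3 -m jog '[[[0,0,0,0,0,0],[0,0,0,0,0,0],[0,0,0,0,0,0],[0,0,0,0,0,0],[0,0,0,0,0,0]]]' 0 50 >/dev/null;python3 go.py 591.2 -145.7 115 -1.1
```

```text
t 27.53 pos [ 590.7 -146.4  114.1] psi -1.0 F [-0.   0.7 -0.1] M [-0.028 -0.088 -0.046] w 39.7 q1 -0.43 q6 -0.41
row [ 0.5 -0.9  0.7] [ 0.     0.001 -0.002]
eff6 0.018
t 27.95 pos [ 591.2 -146.4  114.8] psi -1.0 F [-0.6  1.1  2.1] M [0.064 0.041 0.21 ] w 13.8 q1 -0.43 q6 -0.41
row [ 0.  -0.2  0.7] [ 0.001  0.002 -0.   ]
eff6 0.182
```

```bash
python3 -m jog '[[[0,0,0,0,0.03,0],[0,0,0,0,0.05,0],[0,0,0,0,0.08,0],[0,0.1,0,0,0.1,0],[0,0.1,0,0,0.12,0]]]' >/dev/null; python3 go.py
```

```text
t 28.37 pos [ 591.1 -146.4  114.8] psi -7.9 F [-0.8 -0.  -0.3] M [-0.03   0.023  0.263] w 13.6 q1 -0.43 q6 -0.29
eff6 0.012
```

```bash
python3 -m jog '[[[0,0,0,0,0,0],[0,0,0,0,0,0],[0,0,0,0,0,0],[0,0,0,0,0,0],[0,-10,0,0,0,0]]]' 40 >/dev/null; python3 -m jog '[[[0,-34,0,0,0,0],[0,-70,0,0,0,0],[0,-100,0,0,0,0],[0,-120,0,0,0,0],[0,-120,0,0,0,0]]]' >/dev/null; python3 go.py 440 -240 235 -30
```

```text
t 29.20 pos [ 592.7 -147.   249.8] psi -7.9 F [ 0.8 -0.9 -0.6] M [-0.027 -0.127 -0.032] w 39.8 q1 -0.43 q6 -0.29
row [-138.5   14.2 -113.2] [0.001 0.385 0.007]
eff6 -0.004
```

```bash
python3 -m jog '[[[-30,0,-25,0,0.1,0],[-60,0,-50,0,0.2,0],[-90,0,-75,0,0.3,0],[-120,0,-100,0,0.38,0],[-138,0,-113,0,0.38,0]]]' >/dev/null; python3 go.py; python3 -m jog '[[[-30,0,-25,0,0,0],[-60,0,-50,0,0,0],[-60,0,-50,0,0,0],[-60,0,-50,0,0,0],[-60,0,-50,0,0,0]]]' >/dev/null; python3 go.py
python3 - <<'E'
from cell import env
from h import *
for n in("side","top"):
    c=env.read_camera(n);u,v=map(int,proj(c,[580,-61,120]))
    cv2.imwrite(f"pics/{n}3.png",cv2.resize(c["img"][v-60:v+60,u-70:u+70,::-1],None,fx=5,fy=5,interpolation=cv2.INTER_CUBIC));print(n,u-70,v-60)
    im=c["img"]
    if n=="top":
      for nm,P in(("L",[567,22.5,128]),("R",[592,-146,128])):
        u,w=proj(c,P);ys,xs=np.where(im.max(2)<45);k=np.hypot(xs-u,ys-w)<20
        Q=np.array([onz(c,x,y,127)[:2] for x,y in zip(xs[k],ys[k])])
        if k.sum()>20:
          W,V=np.linalg.eigh(np.cov(Q.T));e=V[:,1];print(nm,k.sum(),Q.mean(0),np.degrees(np.arctan2(e[1],e[0])),np.ptp(Q@e),np.sqrt(W))
E
```

```text
t 29.62 pos [ 437.3 -240.9  248.7] psi -30.0 F [ 0.6  0.3 -0.2] M [-0.037 -0.01   0.087] w 40.1 q1 -0.73 q6 -0.20
eff6 1.390
t 30.03 pos [ 360.7 -254.4  248.5] psi -30.1 F [ 0.4 -0.2 -0.4] M [-0.055 -0.055 -0.023] w 39.8 q1 -0.87 q6 -0.34
eff6 -0.026
side 260 111
top 263 142
L 93 [566.21966533  23.72410617] 83.26560344859523 54.119898713084595 [ 4.07359891 17.72395281]
R 96 [ 589.65855285 -142.05104588] 82.57363113771557 56.997505192721135 [ 3.71956783 18.09312788]
```

View pics/top3.png

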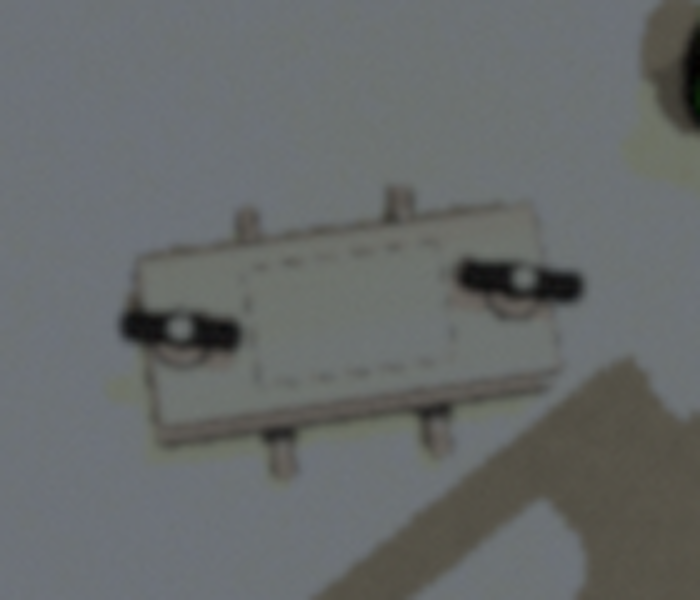

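View pics/side3.png

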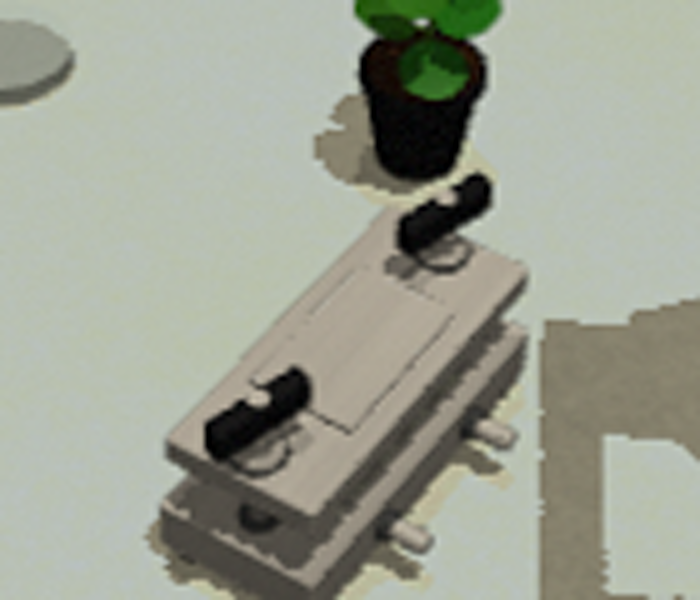

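```bash
python3 -c "
from cell import env
print(env.hand_in())"
```

```text
the job is handed in; nothing more can be done
None
```

I screwed the end plate down and handed the job in at about 30 s. I turned the two knobs alternately, at most a quarter turn at a time, from about 4.12 rad (left) and 4.32 rad (right) to about 8.1 rad each. The arm is released and clear, and the holder and seedling look undisturbed in the last pictures. I didn't recheck the positions of the bottle, rack and beaker.

- **Squareness:** in the last top picture the bars point at 83.3° and 82.6°. That puts the two knobs within about 0.02 rad of each other, so the plate should be square well inside the 1 mm limit.
- **Contact and squeeze:** while turning free, the knobs took about 0.19–0.21 N m. Past about 7.3 rad this rose, to about 0.29–0.34 N m on the left and 0.26 N m on the right. That puts contact at about 7.3–7.45 rad and each seal at roughly 85–100 N. This is worked out from torque and angle; the seal force itself can't be measured.
- **Disagreement:** the torque readings scatter by about ±0.04 N m. The right knob's 0.26 N m alone suggests a later contact, at about 7.6 rad, and only about 60 N. The cassette's height range puts contact no later than about 7.46 rad, so I took at least 80 N as more likely. Both figures are inside the 50–150 N band.

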